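# Start up the carving bench in order

## Task

Start up the stone-carving bench with the robot's fingertips: lightly press the white lamp switch, then the blue dust extractor switch, then the green spindle switch, so that each goes in and stays down before you go on to the next. Leave the red emergency stop unpressed, do not pick up, shove or tip any switch box, and leave everything else on the bench where it is.

Things in the scene. Friction and masses are not known exactly. Their poses are not given: they have to be found in the camera images.
- lamp_box: lamp switch: round grey puck 76 mm across, 34 mm tall, with a WHITE soft top. Loose on the bench, about half a kilo; origin at the centre of its underside on the bench, z up, the sleeve with its coloured top in the middle
- lamp_spot (a point): centre of the flat face of the coloured top, where to press. The top is 36 mm across and 9 mm thick and sits on the bare metal sleeve, in all 21 mm above its box when out (55 mm above the bench); this point sinks with the top, and stays about 10 mm lower once the switch is fully in. The soft top gives 1 mm per 1.5 N (at most 8 mm) and springs back, so it sinks about 2 mm before the sleeve starts to move
- lamp (a joint): how far the metal sleeve (40 mm across, 12 mm proud of its box when out) is pressed in, in m: 0 out, 0.010 fully in at its stop, not counting the give of the soft top. It slides straight down against about 3 N of friction, has no spring and stays where it is left; it counts as on beyond 0.005
- extractor_box: dust extractor switch: white box 76 x 70 mm, 56 mm tall, black vent lines on one side, with a BLUE soft top. Loose on the bench, about half a kilo; origin at the centre of its underside on the bench, z up, the sleeve with its coloured top in the middle
- extractor_spot (a point): centre of the flat face of the coloured top, where to press. The top is 36 mm across and 9 mm thick and sits on the bare metal sleeve, in all 21 mm above its box when out (77 mm above the bench); this point sinks with the top, and stays about 10 mm lower once the switch is fully in. The soft top gives 1 mm per 1.5 N (at most 8 mm) and springs back, so it sinks about 2 mm before the sleeve starts to move
- extractor (a joint): how far the metal sleeve (40 mm across, 12 mm proud of its box when out) is pressed in, in m: 0 out, 0.010 fully in at its stop, not counting the give of the soft top. It slides straight down against about 3 N of friction, has no spring and stays where it is left; it counts as on beyond 0.005
- spindle_box: spindle switch: dark steel box 76 x 70 mm, 44 mm tall, two brass sockets on one side, with a GREEN soft top. Loose on the bench, about half a kilo; origin at the centre of its underside on the bench, z up, the sleeve with its coloured top in the middle
- spindle_spot (a point): centre of the flat face of the coloured top, where to press. The top is 36 mm across and 9 mm thick and sits on the bare metal sleeve, in all 21 mm above its box when out (65 mm above the bench); this point sinks with the top, and stays about 10 mm lower once the switch is fully in. The soft top gives 1 mm per 1.5 N (at most 8 mm) and springs back, so it sinks about 2 mm before the sleeve starts to move
- spindle (a joint): how far the metal sleeve (40 mm across, 12 mm proud of its box when out) is pressed in, in m: 0 out, 0.010 fully in at its stop, not counting the give of the soft top. It slides straight down against about 3 N of friction, has no spring and stays where it is left; it counts as on beyond 0.005
- stop_box: emergency stop: yellow box 72 x 70 mm, 50 mm tall, with a RED soft top; not to be pressed. Loose on the bench, about half a kilo; origin at the centre of its underside on the bench, z up, the sleeve with its coloured top in the middle
- stop_spot (a point): centre of the flat face of the coloured top, where to press. The top is 36 mm across and 9 mm thick and sits on the bare metal sleeve, in all 21 mm above its box when out (71 mm above the bench); this point sinks with the top, and stays about 10 mm lower once the switch is fully in. The soft top gives 1 mm per 1.5 N (at most 8 mm) and springs back, so it sinks about 2 mm before the sleeve starts to move
- stop (a joint): how far the metal sleeve (40 mm across, 12 mm proud of its box when out) is pressed in, in m: 0 out, 0.010 fully in at its stop, not counting the give of the soft top. It slides straight down against about 3 N of friction, has no spring and stays where it is left; must stay out
- bur_box: open black box of engraving burs, 110 x 85 mm, burs stand to 55 mm high; loose, origin at the centre of its underside (leave alone)
- gourd: small red-brown carved gourd, 80 mm across, 94 mm tall; loose, origin at the centre of its underside (leave alone)
- stone_block: black stone block 75 x 55 x 40 mm with a thin green plate on top, 46 mm tall in all; loose, origin at the centre of its underside (leave alone)
- jade: green polished stone, 40 mm across, 23 mm tall; loose, origin at the centre of its underside (leave alone)
- dish: small white ceramic dish, 72 mm across, 28 mm tall; loose, origin at the centre of its underside (leave alone)
- graver: hand graver with a handle, 140 mm long, lying flat, under 35 mm high; loose (leave alone)
Things that resemble listed ones, but are neither listed nor needed, are in the scene too. Leave any purple look-alike of the lamp_box alone.

How it is judged:
By the outcome, as a careful person would: the job done as asked, in the order asked, and still so for the second after the job is handed in, with the robot touching nothing.
It also fails if it takes over 42 s, if anything falls off the work surface, if the arm or the gripper's body presses on something with over 40 N, if the wrist force passes 120 N, or if a joint passes its speed limit or range.

## Robot

A 6-joint arm with a two-finger parallel gripper is mounted at the origin on the work surface. World frame = base frame: x ahead of the robot, y to its left, z up, the work surface at z = 0. Lengths are in m, angles in rad, forces in N, time in s.
With the tool pointing down it reaches from about 0.325 to 0.85 m from the base axis. Payload 4.4 kg.
Tool frame: the origin (TCP) lies midway between the tips of the shut fingers; the grasp point (between the pads) lies 19 mm behind it (env.tcp_to_grasp is the distance from the TCP to the grasp point, in m); z points along the fingers, y is the line along which they close (so a half turn about z gives the same grasp; the last joint's range is limited). The gripper opens to 94 mm and grips with 3 to 60 N. Pads are 16 mm wide; open, the fingers measure 119 mm over their backs; the gripper's body (75 mm by 177 mm) begins 78 mm behind the grasp point.
Start: joints at [-1.484, 0.207, 1.542, -0, 1.393, -0.15], TCP at [0.135, -0.559, 0.205] pointing down, gripper open.
Joint ranges: [-2.73, 2.73], [-0.86, 2.22], [0.23, 2.46], [-1.11, 4.25], [0.08, 2.63], [-2.82, 2.82]. Speed limits (rad/s): [2.79, 2.79, 3.14, 3.14, 3.14, 3.14].

## Interface

Orientations are given as a unit quaternion [x, y, z, w].
In Python, from cell import env, camera gives the robot as it stands.
- The arm moves only by the tool servo_tool, never from a script. Its argument "rows" is one flat list of numbers, 7 for each row, row after row: the finger opening in mm, from 0 to 94, then the shift along the tool's x, y, z in mm, then the turn, a rotation vector about the tool's x, y, z in rad. A call has 1 to 8 rows; each row is the pose to reach, as a shift and turn from the pose commanded when the call began, along the tool's axes at that moment; what a row does not reach only later rows make up. A row lasts 1/10 s, in which the tool goes at most 50 mm and 8.59 degrees, less where a joint would pass 70% of its speed; a pose out of reach is approached as far as the arm can. A call with a gripper value outside its range is refused whole. The fingers move at their own pace and stop on an object; "squeeze" is the grip in N (left out, the last holds). Time passes only in rows, so rows that repeat a pose let the fingers close. It gives the time, the measured TCP pose, the force, the opening and the grip force at its end, in the units of the state.
- env.state(): the state, without advancing time (a new reading comes with each control period).
- camera(name): name is "side" or "top"; returns a dict with "color" (420x560x3 uint8, red, green, blue), "vertical_fov" (degrees; the focal length in pixels is half the picture's height over the tangent of half this angle, whatever the lens; pixels are square), "cx", "cy" (the principal point, pixels), "dist_coeffs" ([k1, k2, p1, p2, k3] as OpenCV has them; the pictures are not rectified), "xyz" and "attitude" of the camera in the world. Camera axes: x right, y up, looking along -z (the intrinsics and any distortion apply to the point x, -y, -z); pixel columns grow to the right and rows downward; lengths in m; the calibration is good to about 2 mm. A picture is of the moment at which its call begins. There is no depth.
- env.hand_in(): hands the job in; it is judged then, once.
The state is a dict: "time_s": time; "joint_pos": joint angles; "qd": joint speeds; "joint_torque": joint torques, N m; "eef_pos": TCP position; "ee_rot": TCP orientation; "ft_force": force on the tool from outside, world axes, zero at the start; "wrist_torque": the same for the moment, N m; "width": finger opening in m; "grasp_force": force on a finger pad.
Only numpy, scipy, OpenCV 4.12 (cv2) and the standard library are available. Lean on these libraries where they do the work, as an engineer would, in place of code of your own. Each camera call takes 0.05 s, during which the arm holds its last target. There are 200 camera calls.

## Working session

There is one attempt and no reset: what is moved stays moved. The work goes in short steps, Python scripts to look and compute and a tool call to move; the robot and the scene stay as the last step left them, time stands still between calls to the robot, and variables do not carry over. Pictures are saved under pics/ and viewed, at most 10 in all, crops included, and the job is handed in when it is done.

Besides the shell and the picture viewer there is one more tool, called after ">>>" in YAML: its name, and indented under it one key for each argument. servo_tool: Moves the arm, as the interface text tells. Its arguments: {"type":"object","properties":{"rows":{"type":"array","items":{"type":"number"}},"squeeze":{"type":"number"}},"required":["rows"]}

```bash
mkdir -p pics; cat > h.py <<'E'
import numpy as np, cv2
from scipy.spatial.transform import Rotation as R
from cell import env, camera
def K(c):
    h=c["color"].shape[0]; f=h/2/np.tan(np.radians(c["vertical_fov"])/2)
    return np.array([[f,0,c["cx"]],[0,f,c["cy"]],[0,0,1.]])
def rot(c):
    a=np.array(c["attitude"],float)
    return a if a.shape==(3,3) else R.from_quat(a).as_matrix()
def ray(c,uv):
    p=cv2.undistortPoints(np.array([[uv]],float),K(c),np.array(c["dist_coeffs"],float))[0,0]
    return np.array(c["xyz"]),rot(c)@np.array([p[0],-p[1],-1.])
def onplane(c,uv,z):
    o,d=ray(c,uv); return o+d*(z-o[2])/d[2]
E
python3 - <<'E'
from h import *
for n in("side","top"):
    c=camera(n); cv2.imwrite(f"pics/{n}0.png",c["color"][:,:,::-1]); print({k:v for k,v in c.items() if k!="color"})
print(env.state())
E
```

```text
{'vertical_fov': 48.301832239546236, 'cx': 288.3796999692679, 'cy': 208.88661702206326, 'dist_coeffs': array([0.03971427, 0.        , 0.        , 0.        , 0.        ]), 'xyz': array([-0.01511198,  0.63341446,  0.63579954]), 'attitude': array([-0.15936742,  0.43242132,  0.8316595 , -0.30976814])}
{'vertical_fov': 44.19211004751641, 'cx': 282.9576357238069, 'cy': 210.89566760575514, 'dist_coeffs': array([-0.19836359,  0.        ,  0.        ,  0.        ,  0.        ]), 'xyz': array([ 0.31310895, -0.00321279,  1.45431143]), 'attitude': array([-0.05993513,  0.05688806,  0.70480718, -0.70456964])}
{'time_s': 0.1, 'joint_pos': array([-1.48448825e+00,  2.07350070e-01,  1.54278026e+00, -3.06024039e-05,
        1.39352743e+00, -1.50483154e-01]), 'qd': array([ 0.00126843, -0.00178226, -0.00355333,  0.00138239,  0.00024467,
        0.00133868]), 'joint_torque': array([-4.12559484e-04, -3.71862102e+01, -2.82292360e+01,  7.00860308e-02,
        3.11688334e-02, -6.05170885e-05]), 'eef_pos': array([ 0.1348109 , -0.55822352,  0.20441288]), 'ee_rot': array([ 9.92998573e-01,  1.18121837e-01,  1.80755604e-05, -1.03250553e-03]), 'ft_force': array([ 0.60417489, -0.6654184 ,  0.33510166]), 'wrist_torque': array([0.03642109, 0.0217246 , 0.02509164]), 'grasp_force': 0.0, 'width': 0.09391679382630436}
```

View pics/side0.png

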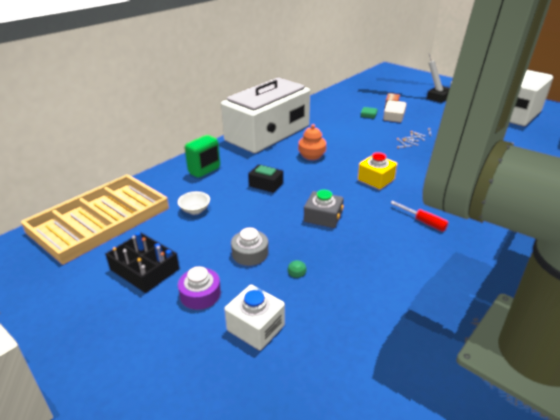

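View pics/top0.png

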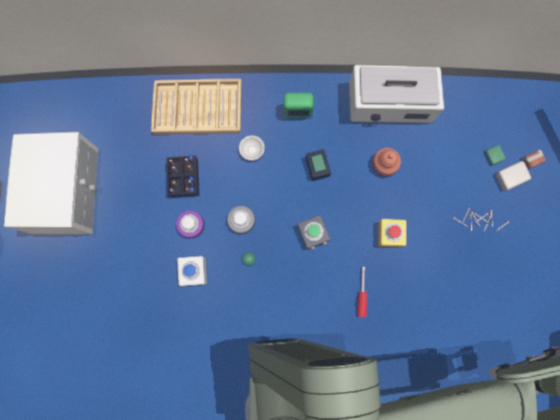

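The top view shows two pucks with white tops: grey at (240,219) and purple at (190,223). The grey one fits lamp_box, and purple is the look-alike to leave alone. Blue top is at (191,271), green at (314,232) and red at (394,233). In the side view the same tops are at (249,238) grey, (255,298) blue, (323,197) green and (379,159) red. Next I measure in both views and make a crop to confirm.

```bash
cat > m.py <<'E'
from h import *
SE={"lamp":((249,236),(240,219),.055),"extractor":((255,298),(191,271),.077),"spindle":((323,197),(314,232),.065),"stop":((379,159),(394,233),.071)}
def mask(n,img):
    h=cv2.cvtColor(img,cv2.COLOR_RGB2HSV); H,S,V=h[...,0],h[...,1],h[...,2]
    if n=="lamp": return (S<30)&(V>200)
    if n=="extractor": return (abs(H.astype(int)-110)<14)&(S>150)&(V>140)
    if n=="spindle": return (abs(H.astype(int)-70)<18)&(S>100)
    return ((H<8)|(H>172))&(S>140)
def blob(n,img,uv,r=16):
    m=mask(n,img).astype(np.uint8); w=np.zeros_like(m); cv2.circle(w,uv,r,1,-1); m*=w
    k,l,st,ce=cv2.connectedComponentsWithStats(m)
    i=1+np.argmax(st[1:,4]) if k>1 else 0
    return ce[i],st[i]
E
python3 - <<'E'
from m import *
cs,ct=camera("side"),camera("top")
for n,(a,b,z) in SE.items():
    for nm,c,uv in(("side",cs,a),("top",ct,b)):
        ce,st=blob(n,c["color"],uv); print(n,nm,ce.round(1),st,onplane(c,ce,z).round(4))
t=ct["color"][190:300,160:420]; t=cv2.resize(t,None,fx=3,fy=3,interpolation=cv2.INTER_CUBIC)
cv2.imwrite("pics/c1.png",t[:,:,::-1])
E
```

```text
lamp side [249.7 236.1] [236 228  27  21 273] [0.5197 0.1287 0.055 ]
lamp top [240.2 217. ] [234 211  14  14 147] [0.5298 0.12   0.055 ]
extractor side [255.6 295. ] [245 282  25  24 308] [0.3827 0.2522 0.077 ]
extractor top [185.6 269.8] [185 269   3   3   5] [0.3833 0.2634 0.077 ]
spindle side [323.9 194.4] [317 190  15  10 126] [ 0.4909 -0.0763  0.065 ]
spindle top [313.2 230.2] [309 226  10  10  76] [ 0.492 -0.079  0.065]
stop side [378.5 156.6] [373 153  13   8  78] [ 0.4866 -0.2942  0.071 ]
stop top [393.7 229.2] [390 227   8   6  25] [ 0.4935 -0.2984  0.071 ]
```

View pics/c1.png

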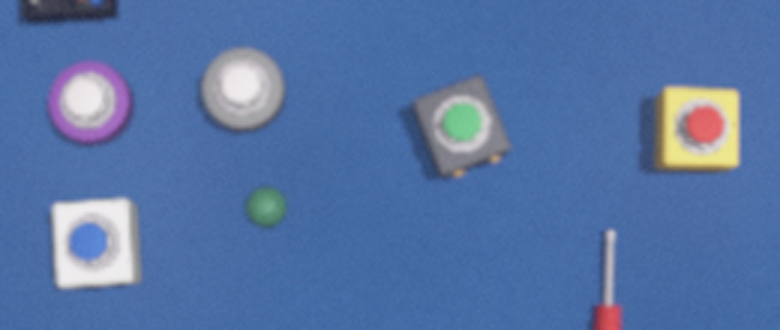

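The crop confirms the grey puck with a white top at (240,218), blue at (190,270), green at (314,230) and red at (395,232). I'll tighten the masks, since the blue and lamp blobs were incomplete or bled into the sleeve.

```bash
python3 - <<'E'
from m import *
cs,ct=camera("side"),camera("top")
ref={"extractor":((255,297),(190,270)),"spindle":((324,196),(314,230)),"stop":((379,157),(395,231)),"lamp":((249,234),(240,218))}
def two(n,pa,pb):
    o1,d1=ray(cs,pa);o2,d2=ray(ct,pb)
    s=np.linalg.lstsq(np.c_[d1,-d2],o2-o1,rcond=None)[0]; p,q=o1+s[0]*d1,o2+s[1]*d2
    print(n,"tri",((p+q)/2).round(4),"gap mm",(1e3*np.linalg.norm(p-q)).round(1))
for n,uvs in ref.items():
    P=[]
    for c,(u,v) in zip((cs,ct),uvs):
        im=cv2.cvtColor(c["color"],cv2.COLOR_RGB2LAB).astype(float)
        cc=np.median(im[v-1:v+2,u-1:u+2].reshape(-1,3),0)
        d=abs(im-cc)*([1,1,1] if n=="lamp" else [.25,1,1]); m=(d.sum(2)<(18 if n=="lamp" else 28)).astype(np.uint8)
        w=np.zeros_like(m); cv2.circle(w,(u,v),15,1,-1)
        l=cv2.connectedComponents(m*w)[1]; cn=cv2.findContours((l==l[v,u]).astype(np.uint8),0,1)[0][0]
        e=cv2.fitEllipse(cv2.convexHull(cn)); P.append(e[0])
        print(n,cc,np.round(e[0],1),np.round(e[1],1),onplane(c,e[0],SE[n][2]).round(4))
    two(n,*P)
c=ct; t=c["color"][215:240,225:256]
print(cv2.cvtColor(ct["color"],cv2.COLOR_RGB2GRAY)[218,225:257]); print(cv2.cvtColor(ct["color"],cv2.COLOR_RGB2GRAY)[203:236,240])
print(cv2.cvtColor(cs["color"],cv2.COLOR_RGB2GRAY)[235,228:272]); print(cv2.cvtColor(cs["color"],cv2.COLOR_RGB2GRAY)[222:266,249])
t=cs["color"][180:350,190:350]; cv2.imwrite("pics/c2.png",cv2.resize(t,None,fx=3.5,fy=3.5,interpolation=2)[:,:,::-1])
E
```

```text
extractor [146. 142.  63.] [253.9 297.4] [15.1 19.7] [0.3811 0.2577 0.077 ]
extractor [143. 136.  84.] [189.  270.1] [11.7 12.6] [0.3827 0.2543 0.077 ]
extractor tri [0.3832 0.2552 0.0735] gap mm 0.8
spindle [212.  54. 179.] [324.  194.2] [ 7.6 13.1] [ 0.4912 -0.0771  0.065 ]
spindle [192.  91. 148.] [313.8 230.1] [11.5 11.9] [ 0.4923 -0.0808  0.065 ]
spindle tri [ 0.4931 -0.0807  0.0623] gap mm 1.1
stop [135. 208. 195.] [378.5 156.4] [ 5.4 10.9] [ 0.4873 -0.2954  0.071 ]
stop [150. 176. 150.] [394.6 231.1] [11.  11.3] [ 0.4883 -0.3005  0.071 ]
stop tri [ 0.4894 -0.3008  0.0679] gap mm 1.5
lamp [255. 128. 128.] [248.8 233.1] [10.3 16.5] [0.5279 0.1229 0.055 ]
lamp [237. 129. 128.] [240.1 217.3] [11.2 11.6] [0.5289 0.1203 0.055 ]
lamp tri [0.5296 0.1207 0.0528] gap mm 0.8
[ 99  94 121 148 157 162 168 169 179 209 228 233 234 235 235 235 236 237
 236 236 231 215 192 187 186 172 167 164 152 126 106 103]
[107 109 116 141 156 160 168 186 204 222 231 233 235 235 236 235 237 236
 237 234 220 194 167 178 190 178 167 163 153 125  90  92 103]
[116 116 116 117 120 130 144 157 167 174 181 193 221 247 253 254 254 254
 254 254 254 254 254 254 254 254 254 253 248 237 234 223 201 183 175 169
 160 144 128 116 113 113 113 113]
[115 115 115 116 136 195 246 254 254 254 254 254 254 254 254 254 249 219
 179 175 182 173 156 152 172 196 194 180 176 176 169 143 109  89  86  86
  85  84  84  84  84  84  82  77]
```

View pics/c2.png

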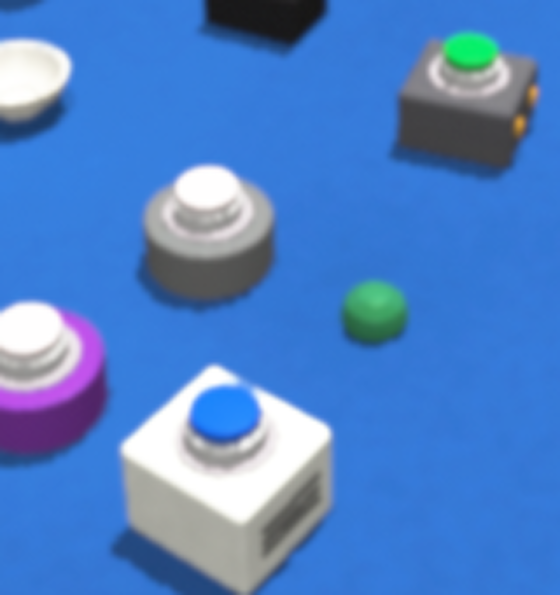

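Lamp is at about (0.528, 0.1215), extractor (0.382, 0.256), spindle (0.4915, -0.079). The two views agree to about 3 mm. I'll shut the fingers and move over the lamp.

>>> servo_tool:
  rows: [0, 40, -40, 0, 0, 0, 0, 0, 80, -80, 0, 0, 0, 0, 0, 115, -120, 0, 0, 0, 0, 0, 150, -155, 0, 0, 0, 0, 0, 185, -190, 0, 0, 0, 0, 0, 220, -225, 0, 0, 0, 0, 0, 255, -260, 0, 0, 0, 0, 0, 285, -300, 0, 0, 0, 0]
  squeeze: 5

```text
time_s: 1.1
eef_pos: [0.3365, -0.2117, 0.2058]
ee_rot: [0.993, 0.118, 0.001, 0.0]
ft_force: [0.2, 0.7, 0.3]
width: 0.0337
grasp_force: 0.0
```

>>> servo_tool:
  rows: [0, 35, -35, 0, 0, 0, 0, 0, 70, -70, 0, 0, 0, 0, 0, 105, -105, 0, 0, 0, 0, 0, 140, -140, 0, 0, 0, 0, 0, 175, -175, 0, 0, 0, 0, 0, 210, -210, 0, 0, 0, 0, 0, 240, -250, 0, 0, 0, 0, 0, 256, -269, 0, 0, 0, 0]

```text
time_s: 1.9
eef_pos: [0.5222, 0.1119, 0.2054]
ee_rot: [0.993, 0.12, 0.0, -0.001]
ft_force: [-0.3, -0.6, 0.4]
width: 0.0002
grasp_force: 0.0
```

```bash
cat > go.py <<'E'
from h import *
import sys
T={"lamp":(.528,.1215,.055),"extractor":(.382,.256,.077),"spindle":(.4915,-.079,.065)}
def go(n):
    s=env.state(); r=R.from_quat(s["ee_rot"])
    print(s["time_s"],s["eef_pos"].round(4),s["ft_force"].round(2),s["width"],s["joint_pos"].round(2),"tool z",r.as_matrix()[:,2].round(3))
    print("tool shift mm to spot",(1e3*r.inv().apply(np.array(T[n])-s["eef_pos"])).round(1))
if len(sys.argv)>1: go(sys.argv[1])
E
python3 go.py lamp
```

```text
1.9 [0.5222 0.1119 0.2054] [-0.28 -0.63  0.41] 0.00022462123805629954 [0.05 0.12 1.64 0.   1.38 1.38] tool z [ 0.     0.001 -1.   ]
tool shift mm to spot [  7.8  -7.8 150.4]
```

>>> servo_tool:
  rows: [0, 0, 0, 0, 0, 0, 0, 0, 0, 0, 40, 0, 0, 0, 0, 0, 0, 80, 0, 0, 0, 0, 0, 0, 110, 0, 0, 0, 0, 0, 0, 120, 0, 0, 0, 0, 0, 0, 120, 0, 0, 0, 0, 0, 0, 120, 0, 0, 0]

```text
time_s: 2.6
eef_pos: [0.5225, 0.1077, 0.087]
ee_rot: [0.993, 0.118, 0.001, 0.0]
ft_force: [0.6, 0.3, 0.1]
width: 0.0004
grasp_force: 0.0
```

```bash
python3 go.py lamp; python3 - <<'E'
from h import *
c=camera("side"); t=c["color"][150:350,150:400]; cv2.imwrite("pics/s2.png",cv2.resize(t,None,fx=3,fy=3,interpolation=2)[:,:,::-1])
E
```

```text
2.6 [0.5225 0.1077 0.087 ] [0.63 0.3  0.14] 0.0004175946981633501 [ 0.04  0.25  1.76 -0.    1.14  1.38] tool z [ 0.003 -0.    -1.   ]
tool shift mm to spot [  8.4 -12.2  32. ]
```

View pics/s2.png

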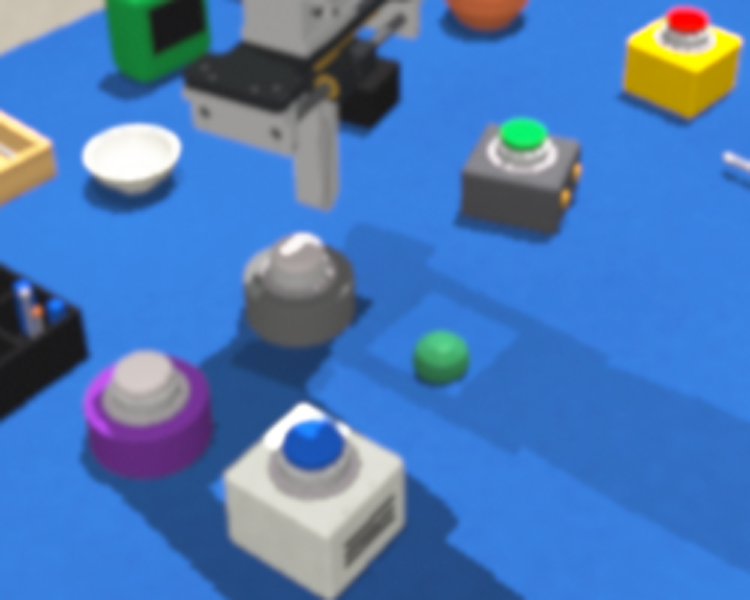

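The closed fingertips are at crop (318,205), about 32 mm above the white top at (300,245) and slightly to the robot's right, matching the computed offset. I'll correct that, then press slowly.

>>> servo_tool:
  rows: [0, 8, -12, 0, 0, 0, 0, 0, 8, -12, 10, 0, 0, 0, 0, 8, -12, 22, 0, 0, 0, 0, 8, -12, 28, 0, 0, 0, 0, 8, -12, 28, 0, 0, 0]

```text
time_s: 3.15
eef_pos: [0.5247, 0.1217, 0.0556]
ee_rot: [0.993, 0.118, -0.002, -0.0]
ft_force: [-0.4, 0.2, -0.6]
width: 0.0008
grasp_force: 0.0
```

>>> servo_tool:
  rows: [0, 0, 0, 3, 0, 0, 0, 0, 0, 0, 5, 0, 0, 0, 0, 0, 0, 7, 0, 0, 0, 0, 0, 0, 9, 0, 0, 0, 0, 0, 0, 11, 0, 0, 0, 0, 0, 0, 12, 0, 0, 0, 0, 0, 0, 12, 0, 0, 0]

```text
time_s: 3.85
eef_pos: [0.5262, 0.1218, 0.0453]
ee_rot: [0.993, 0.118, -0.0, 0.0]
ft_force: [-1.3, 0.9, 2.7]
width: 0.0003
grasp_force: 1.3
```

```bash
python3 go.py lamp
```

```text
3.85 [0.5262 0.1218 0.0453] [-1.31  0.88  2.68] 0.0003220097064354202 [ 0.07  0.32  1.76 -0.    1.06  1.4 ] tool z [-0. -0. -1.]
tool shift mm to spot [ 1.7  0.7 -9.7]
```

>>> servo_tool:
  rows: [0, 0, 0, 1, 0, 0, 0, 0, 0, 0, 2, 0, 0, 0, 0, 0, 0, 3, 0, 0, 0, 0, 0, 0, 4, 0, 0, 0, 0, 0, 0, 4, 0, 0, 0]

```text
time_s: 4.35
eef_pos: [0.5262, 0.1218, 0.0416]
ee_rot: [0.993, 0.118, -0.0, 0.0]
ft_force: [-3.7, -0.6, 5.4]
width: 0.001
grasp_force: 2.7
```

>>> servo_tool:
  rows: [0, 0, 0, -5, 0, 0, 0, 0, 0, 0, -20, 0, 0, 0, 0, 0, 0, -60, 0, 0, 0, 0, 0, 0, -100, 0, 0, 0, 0, -27, -41, -100, 0, 0, 0, 0, -54, -82, -100, 0, 0, 0, 0, -81, -123, -100, 0, 0, 0, 0, -108, -164, -100, 0, 0, 0]

```text
time_s: 5.15
eef_pos: [0.3821, 0.2571, 0.1418]
ee_rot: [0.993, 0.118, 0.001, -0.001]
ft_force: [0.4, 0.0, 0.2]
width: 0.0005
grasp_force: 0.0
```

>>> servo_tool:
  rows: [0, 0, 0, 0, 0, 0, 0, 0, 0, 0, 0, 0, 0, 0, 0, 0, 0, 0, 0, 0, 0]

```text
time_s: 5.45
eef_pos: [0.3841, 0.2556, 0.1417]
ee_rot: [0.993, 0.118, 0.001, 0.0]
ft_force: [-1.2, -0.1, -0.1]
width: 0.0003
grasp_force: 0.0
```

```bash
python3 go.py extractor; python3 - <<'E'
from h import *
c=camera("side"); t=c["color"][150:350,150:400]; cv2.imwrite("pics/s3.png",cv2.resize(t,None,fx=3,fy=3,interpolation=2)[:,:,::-1])
E
```

```text
5.45 [0.3841 0.2556 0.1417] [-1.19 -0.05 -0.09] 0.00025098143854784317 [ 0.4   0.03  1.88 -0.    1.23  1.73] tool z [ 0.002  0.    -1.   ]
tool shift mm to spot [-2.  -0.9 64.7]
```

View pics/s3.png

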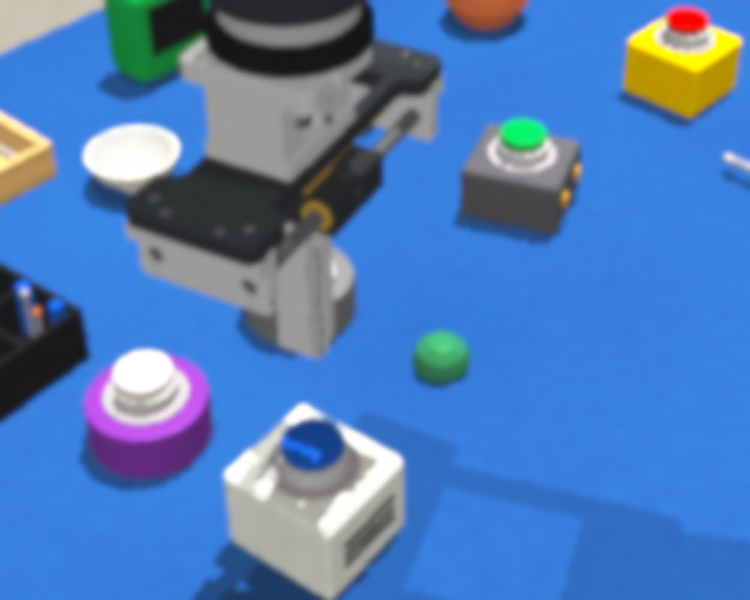

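The puck hasn't moved, but the hand at crop (290,250) hides its top. I'll raise the hand to check the lamp before going on.

>>> servo_tool:
  rows: [0, 0, 0, -50, 0, 0, 0, 0, 0, 0, -100, 0, 0, 0, 0, 0, 0, -150, 0, 0, 0, 0, 0, 0, -180, 0, 0, 0, 0, 0, 0, -180, 0, 0, 0]

```text
time_s: 6.0
eef_pos: [0.3871, 0.256, 0.3276]
ee_rot: [0.993, 0.117, 0.006, -0.002]
ft_force: [-0.1, -0.1, -0.5]
width: 0.0005
grasp_force: 0.0
```

```bash
python3 go.py extractor; python3 - <<'E'
from h import *
c=camera("side"); t=c["color"][150:350,150:400]; cv2.imwrite("pics/s4.png",cv2.resize(t,None,fx=3,fy=3,interpolation=2)[:,:,::-1])
E
```

```text
6.0 [0.3871 0.256  0.3276] [-0.13 -0.07 -0.5 ] 0.0004849720687099196 [ 0.4  -0.12  1.63 -0.    1.62  1.73] tool z [ 0.011  0.005 -1.   ]
tool shift mm to spot [ -8.   -0.7 250.5]
```

View pics/s4.png

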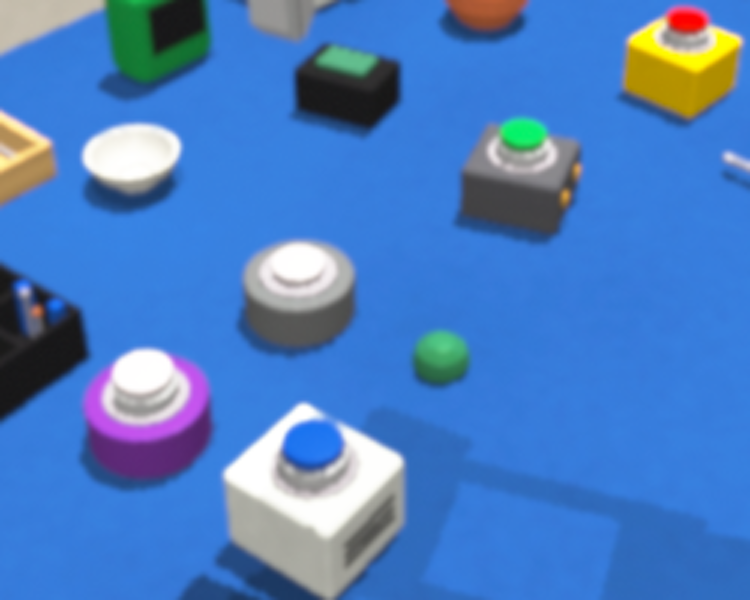

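The lamp top at crop (300,265) is now fully in, with the sleeve hidden, and the puck is in place. Next is the extractor.

>>> servo_tool:
  rows: [0, -2, -1, 45, 0, 0, 0, 0, -2, -1, 90, 0, 0, 0, 0, -2, -1, 135, 0, 0, 0, 0, -2, -1, 180, 0, 0, 0, 0, -2, -1, 220, 0, 0, 0, 0, -2, -1, 235, 0, 0, 0, 0, -2, -1, 240, 0, 0, 0, 0, -2, -1, 240, 0, 0, 0]

```text
time_s: 6.85
eef_pos: [0.3796, 0.2552, 0.0797]
ee_rot: [0.993, 0.117, -0.002, 0.001]
ft_force: [-0.2, -0.8, 1.0]
width: 0.0007
grasp_force: 0.0
```

```bash
python3 go.py extractor
```

```text
6.85 [0.3796 0.2552 0.0797] [-0.16 -0.82  1.05] 0.000704339559934452 [ 0.4   0.11  1.94 -0.    1.1   1.74] tool z [-0.004 -0.002 -1.   ]
tool shift mm to spot [ 2.5 -0.2  2.7]
```

>>> servo_tool:
  rows: [0, 1, 0, 1, 0, 0, 0, 0, 1, 0, 3, 0, 0, 0, 0, 1, 0, 5, 0, 0, 0, 0, 1, 0, 7, 0, 0, 0, 0, 1, 0, 9, 0, 0, 0, 0, 1, 0, 11, 0, 0, 0, 0, 1, 0, 13, 0, 0, 0, 0, 1, 0, 13, 0, 0, 0]

```text
time_s: 7.65
eef_pos: [0.3824, 0.257, 0.0687]
ee_rot: [0.993, 0.118, 0.001, -0.0]
ft_force: [2.2, 1.5, 2.0]
width: 0.0004
grasp_force: 1.3
```

>>> servo_tool:
  rows: [0, 0, 0, 1, 0, 0, 0, 0, 0, 0, 2, 0, 0, 0, 0, 0, 0, 3, 0, 0, 0, 0, 0, 0, 3, 0, 0, 0]

```text
time_s: 8.05
eef_pos: [0.3817, 0.2567, 0.0654]
ee_rot: [0.993, 0.118, 0.0, -0.0]
ft_force: [1.7, 0.6, 3.0]
width: 0.0008
grasp_force: 1.4
```

>>> servo_tool:
  rows: [0, 0, 0, 1, 0, 0, 0, 0, 0, 0, 2, 0, 0, 0, 0, 0, 0, 3, 0, 0, 0, 0, 0, 0, 3, 0, 0, 0]

```text
time_s: 8.45
eef_pos: [0.3817, 0.2567, 0.0628]
ee_rot: [0.993, 0.118, 0.0, -0.0]
ft_force: [2.0, 0.4, 6.7]
width: 0.0008
grasp_force: 3.3
```

>>> servo_tool:
  rows: [0, 0, 0, -5, 0, 0, 0, 0, 0, 0, -20, 0, 0, 0, 0, 0, 0, -60, 0, 0, 0, 0, 0, 0, -90, 0, 0, 0, 0, 3, 40, -90, 0, 0, 0, 0, 6, 80, -90, 0, 0, 0, 0, 9, 120, -90, 0, 0, 0, 0, 13, 165, -90, 0, 0, 0]

```text
time_s: 9.25
eef_pos: [0.4307, 0.0983, 0.1512]
ee_rot: [0.993, 0.119, -0.002, -0.0]
ft_force: [0.3, 0.5, -0.1]
width: 0.0005
grasp_force: 0.0
```

>>> servo_tool:
  rows: [0, 4, 45, 0, 0, 0, 0, 0, 8, 90, 0, 0, 0, 0, 0, 11, 130, 0, 0, 0, 0, 0, 14, 170, 0, 0, 0, 0, 0, 15, 187, 0, 0, 0, 0, 0, 15, 187, 0, 0, 0, 0, 0, 15, 187, 0, 0, 0, 0]

```text
time_s: 9.95
eef_pos: [0.49, -0.0776, 0.1514]
ee_rot: [0.993, 0.118, -0.001, -0.001]
ft_force: [-0.5, -0.3, 0.1]
width: 0.0006
grasp_force: 0.0
```

```bash
python3 go.py spindle; python3 - <<'E'
from h import *
c=camera("side"); t=c["color"][130:350,150:420]; cv2.imwrite("pics/s5.png",cv2.resize(t,None,fx=2.7,fy=2.7,interpolation=2)[:,:,::-1])
E
```

```text
9.95 [ 0.49   -0.0776  0.1514] [-0.47 -0.27  0.11] 0.0006085874798499448 [-0.33  0.09  1.79  0.    1.26  1.  ] tool z [-0.003  0.002 -1.   ]
tool shift mm to spot [ 1.4  1.9 86.4]
```

View pics/s5.png

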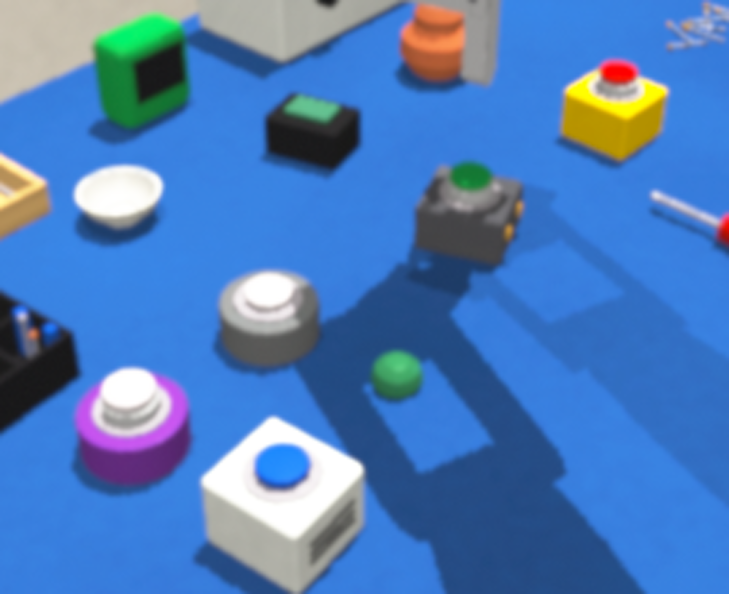

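The blue top at crop (283,463) is fully in and its box hasn't moved. The lamp is still in at (268,292), and green at (470,177) is ready to press.

>>> servo_tool:
  rows: [0, 1, 1, 40, 0, 0, 0, 0, 1, 1, 65, 0, 0, 0, 0, 1, 1, 78, 0, 0, 0, 0, 1, 1, 82, 0, 0, 0, 0, 1, 1, 82, 0, 0, 0]

```text
time_s: 10.5
eef_pos: [0.4926, -0.0789, 0.0706]
ee_rot: [0.993, 0.119, -0.0, -0.0]
ft_force: [-0.5, -0.7, 0.4]
width: 0.0002
grasp_force: 0.0
```

>>> servo_tool:
  rows: [0, 0, 0, 3, 0, 0, 0, 0, 0, 0, 5, 0, 0, 0, 0, 0, 0, 7, 0, 0, 0, 0, 0, 0, 9, 0, 0, 0, 0, 0, 0, 11, 0, 0, 0, 0, 0, 0, 13, 0, 0, 0, 0, 0, 0, 15, 0, 0, 0, 0, 0, 0, 15, 0, 0, 0]

```text
time_s: 11.3
eef_pos: [0.4934, -0.0799, 0.0556]
ee_rot: [0.993, 0.118, 0.001, 0.0]
ft_force: [2.6, 0.3, 3.1]
width: 0.0005
grasp_force: 1.3
```

>>> servo_tool:
  rows: [0, 0, 0, 1, 0, 0, 0, 0, 0, 0, 2, 0, 0, 0, 0, 0, 0, 3, 0, 0, 0, 0, 0, 0, 4, 0, 0, 0, 0, 0, 0, 4, 0, 0, 0]

```text
time_s: 11.8
eef_pos: [0.4933, -0.0799, 0.0519]
ee_rot: [0.993, 0.118, 0.001, 0.0]
ft_force: [3.5, -1.0, 5.2]
width: 0.0002
grasp_force: 2.5
```

>>> servo_tool:
  rows: [0, 0, 0, -5, 0, 0, 0, 0, 0, 0, -20, 0, 0, 0, 0, 0, 0, -60, 0, 0, 0, 0, 0, 0, -100, 0, 0, 0, 0, 0, 0, -145, 0, 0, 0, 0, 0, 0, -150, 0, 0, 0, 0, 0, 0, -150, 0, 0, 0]

```text
time_s: 12.5
eef_pos: [0.4921, -0.0796, 0.2021]
ee_rot: [0.993, 0.118, -0.0, 0.0]
ft_force: [0.5, -0.1, -0.5]
width: 0.0004
grasp_force: 0.0
```

```bash
python3 - <<'E'
from h import *
c=camera("side"); t=c["color"][130:350,150:420]; cv2.imwrite("pics/s6.png",cv2.resize(t,None,fx=2.7,fy=2.7,interpolation=2)[:,:,::-1])
E
```

```text
(no output)
```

View pics/s6.png

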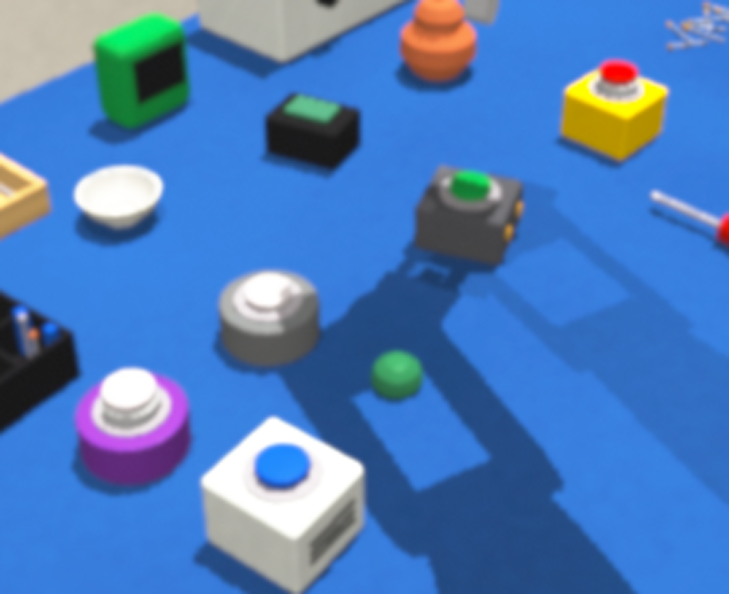

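The green top at crop (470,186) is in. Lamp (268,292) and extractor (283,463) are in too, red (618,72) is still out, and nothing has moved. Handing in.

```bash
python3 -c "
from cell import env
print(env.hand_in())"
```

```text
the job is handed in; nothing more can be done
None
```

I pressed the lamp, extractor and spindle switches fully in, in that order; the emergency stop is still out, nothing looked moved in the last side picture, and the job is handed in (no verdict returned).

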